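# Put the balance weights back on their stands

## Task

After the weighing practical, put the four brass weights with knobs back on the round wooden stands: the largest weight in the widest stand and so on down to the smallest weight in the narrowest, working strictly from the largest to the smallest. Set each one down gently, upright and flat in the recess of its stand, and leave the two plain cylinders without knobs standing where they are.

Things in the scene. Friction and masses are not known exactly. Their poses are not given: they have to be found in the camera images.
- weight_xl_mid (a point): The largest of the four brass balance weights with a knob on top, loose, standing upright, about 670 g: cylinder 46 mm in diameter and 44 mm tall, above it a short neck and a knob 24 mm across, 62 mm tall in all. This point is on its axis, half-way up (31.0 mm above its underside); z is its axis, up. Grip the cylinder below the knob, fingertips at least 5 mm above its underside, so that they clear the stand's rim when it is set down.
- weight_l_mid (a point): The second largest of the four brass balance weights with a knob on top, loose, standing upright, about 320 g: cylinder 36 mm in diameter and 34 mm tall, above it a short neck and a knob 20 mm across, 50 mm tall in all. This point is on its axis, half-way up (25.0 mm above its underside); z is its axis, up. Grip the cylinder below the knob, fingertips at least 5 mm above its underside, so that they clear the stand's rim when it is set down.
- weight_m_mid (a point): The third largest of the four brass balance weights with a knob on top, loose, standing upright, about 160 g: cylinder 28 mm in diameter and 28 mm tall, above it a short neck and a knob 16 mm across, 42 mm tall in all. This point is on its axis, half-way up (21.0 mm above its underside); z is its axis, up. Grip the cylinder below the knob, fingertips at least 5 mm above its underside, so that they clear the stand's rim when it is set down.
- weight_s_mid (a point): The smallest of the four brass balance weights with a knob on top, loose, standing upright, about 80 g: cylinder 21 mm in diameter and 24 mm tall, above it a short neck and a knob 13 mm across, 36 mm tall in all. This point is on its axis, half-way up (18.0 mm above its underside); z is its axis, up. Grip the cylinder below the knob, fingertips at least 5 mm above its underside, so that they clear the stand's rim when it is set down.
- stand_xl_seat (a point): The widest of the four round wooden stands, fixed to the table, for the largest weight: a disc 92 mm in diameter and 12 mm high with a round recess 64 mm wide and 3 mm deep in its top. This point is the centre of the recess floor, 9 mm above the table; z is up.
- stand_l_seat (a point): The second widest of the four round wooden stands, fixed to the table, for the second largest weight: a disc 78 mm in diameter and 12 mm high with a round recess 54 mm wide and 3 mm deep in its top. This point is the centre of the recess floor, 9 mm above the table; z is up.
- stand_m_seat (a point): The third widest of the four round wooden stands, fixed to the table, for the third largest weight: a disc 66 mm in diameter and 12 mm high with a round recess 45 mm wide and 3 mm deep in its top. This point is the centre of the recess floor, 9 mm above the table; z is up.
- stand_s_seat (a point): The narrowest of the four round wooden stands, fixed to the table, for the smallest weight: a disc 55 mm in diameter and 12 mm high with a round recess 38 mm wide and 3 mm deep in its top. This point is the centre of the recess floor, 9 mm above the table; z is up.
- cyl_brass_mid (a point): A plain brass cylinder without a knob, loose, standing upright, 24 mm in diameter and 58 mm tall; not one of the weights, it stays where it is. The point is its centre, half-way up.
- cyl_steel_mid (a point): A plain steel cylinder without a knob, loose, standing upright, 32 mm in diameter and 45 mm tall; not one of the weights, it stays where it is. The point is its centre, half-way up. The centres of all ten listed things are at least 105 mm apart; a few small unlisted things up to 22 mm high lie between them, their centres at least 85 mm from every listed centre.
Mind the look-alikes: they are no part of the job. Leave any pink or red look-alike of the part that bears stand_l_seat alone. What is shaped like the part that bears weight_l_mid but red is not meant.

How it is judged:
On the way, in this order (a step that is already met when the one before it is completed fails the run):
1. the largest weight stands in the recess of its stand, let go (horizontal distance between weight_xl_mid and stand_xl_seat below 0.012 m and z of weight_xl_mid in the frame of stand_xl_seat between 0.027 and 0.0335 m and angle between weight_xl_mid's own z axis and vertical below 0.1 rad and contact force between weight_xl and the fingers below 0.3 N and linear speed of weight_xl below 0.02 m/s), for 0.2 s.
2. the second largest weight stands in the recess of its stand, let go (horizontal distance between weight_l_mid and stand_l_seat below 0.012 m and z of weight_l_mid in the frame of stand_l_seat between 0.021 and 0.0275 m and angle between weight_l_mid's own z axis and vertical below 0.1 rad and contact force between weight_l and the fingers below 0.3 N and linear speed of weight_l below 0.02 m/s), for 0.2 s.
3. the third largest weight stands in the recess of its stand, let go (horizontal distance between weight_m_mid and stand_m_seat below 0.012 m and z of weight_m_mid in the frame of stand_m_seat between 0.017 and 0.0235 m and angle between weight_m_mid's own z axis and vertical below 0.1 rad and contact force between weight_m and the fingers below 0.3 N and linear speed of weight_m below 0.02 m/s), for 0.2 s.
4. the smallest weight stands in the recess of its stand, let go (horizontal distance between weight_s_mid and stand_s_seat below 0.012 m and z of weight_s_mid in the frame of stand_s_seat between 0.014 and 0.0205 m and angle between weight_s_mid's own z axis and vertical below 0.1 rad and contact force between weight_s and the fingers below 0.3 N and linear speed of weight_s below 0.02 m/s), for 0.2 s.
At the end, for the whole second after the job is handed in: Each knobbed weight stands in its own stand's recess (largest in widest, and so on), within 12 mm of its centre, at most 2.5 mm above its floor, upright within 0.1 rad, let go, at rest; both plain cylinders upright within 0.1 rad and within 25 mm of their start (all of step 1 and all of step 2 and all of step 3 and all of step 4 and distance of each of cyl_brass_mid, cyl_steel_mid from where it was at the start of the episode below 0.025 m and angle between each of cyl_brass_mid, cyl_steel_mid's own z axis and vertical below 0.1 rad); the robot touches nothing.
It fails at once if a plain cylinder without a knob is shifted by more than 25 mm or tipped over (not (distance of each of cyl_brass_mid, cyl_steel_mid from where it was at the start of the episode below 0.025 m and angle between each of cyl_brass_mid, cyl_steel_mid's own z axis and vertical below 0.1 rad)).
It fails at once if the largest weight is dropped instead of being set down: it comes down on its stand, its underside within 10 mm of the recess floor, faster than 0.45 m/s (horizontal distance between weight_xl_mid and stand_xl_seat below 0.03 m and z of weight_xl_mid in the frame of stand_xl_seat below 0.041 m and linear speed of weight_xl above 0.45 m/s).
It fails at once if the second largest weight is dropped instead of being set down: it comes down on its stand, its underside within 10 mm of the recess floor, faster than 0.45 m/s (horizontal distance between weight_l_mid and stand_l_seat below 0.03 m and z of weight_l_mid in the frame of stand_l_seat below 0.035 m and linear speed of weight_l above 0.45 m/s).
It fails at once if the third largest weight is dropped instead of being set down: it comes down on its stand, its underside within 10 mm of the recess floor, faster than 0.45 m/s (horizontal distance between weight_m_mid and stand_m_seat below 0.03 m and z of weight_m_mid in the frame of stand_m_seat below 0.031 m and linear speed of weight_m above 0.45 m/s).
It fails at once if the smallest weight is dropped instead of being set down: it comes down on its stand, its underside within 10 mm of the recess floor, faster than 0.45 m/s (horizontal distance between weight_s_mid and stand_s_seat below 0.03 m and z of weight_s_mid in the frame of stand_s_seat below 0.028 m and linear speed of weight_s above 0.45 m/s).
It also fails if it takes over 106 s, if anything falls off the work surface, if the arm or the gripper's body presses on something with over 40 N, if the wrist force passes 120 N, or if a joint passes its speed limit or range.

## Robot

A 6-joint arm with a two-finger parallel gripper is mounted at the origin on the work surface. World frame = base frame: x ahead of the robot, y to its left, z up, the work surface at z = 0. Lengths are in m, angles in rad, forces in N, time in s.
With the tool pointing down it reaches from about 0.35 to 0.975 m from the base axis. Payload 4.9 kg.
Tool frame: the origin (TCP) lies at the very end of the fingers, on their centre line; the grasp point (between the pads) lies 19 mm behind it; z points along the fingers, y is the line along which they close (so a half turn about z gives the same grasp; the last joint's range is limited). The gripper opens to 85 mm and grips with 20 to 120 N. Pads are 22 mm wide; open, the fingers measure 114 mm over their backs; the gripper's body (76 mm by 85 mm) begins 54 mm behind the grasp point. The pads swing forward as they close: fully open they stand 13 mm farther back than shut.
Start: joints at [1.029, 0.053, 1.613, -0, 1.476, -0.119], TCP at [0.256, 0.57, 0.231] pointing down, gripper open.
Joint ranges: [-3.01, 3.01], [-1.01, 2.22], [0.06, 2.58], [-1.02, 4.17], [0.09, 2.62], [-3.14, 3.14]. Speed limits (rad/s): [2.57, 2.57, 3.14, 3.14, 3.14, 3.14].

## Interface

Orientations are given as a unit quaternion [w, x, y, z].
In Python, from station import readout, eyes, order gives the robot as it stands. The module is installed in compiled form; this text tells all that it offers.
- The arm moves only by the shell command python3 -m jog 'ROWS' [FORCE]. ROWS is JSON, a list of rows, each a list of 3 entries, a list of its own where there are three numbers: the turn, a rotation vector about the world's x, y, z normalised to -1 to 1, where 1 is 5 degrees, then the shift along the world's x, y, z normalised to -1 to 1, where 1 is 4 cm, then the gripper command: -1 is shut, 1 is fully open, values between are in proportion. A call has 1 to 10 rows; each row shifts and turns the commanded pose from where the row before left it; what a row does not reach is not made up. A row lasts 1/12 s, in which the tool goes at most 41.7 mm and 7.16 degrees, less where a joint would pass 70% of its speed; a pose out of reach is approached as far as the arm can. A call with a number of a shift or a turn outside -1 to 1 is refused whole. A call with a gripper value outside its range is refused whole. The fingers move at their own pace and stop on an object; FORCE is the grip in N (left out, the last holds). Time passes only in rows, so rows that do not move let the fingers close. It gives the time, the measured TCP pose, the force, the opening and the grip force at its end, in the units of the state.
- readout.get_obs(): the state, without advancing time (a new reading comes with each control period).
- eyes.capture(name): name is "scene" or "top" or "wrist"; returns a dict with "frame" (420x560x3 uint8, blue, green, red), "fx", "fy", "cx", "cy" (pixels), "k1" (the pictures are not rectified: a ray, as slopes to the right and down, at radius r is drawn at 1 + k1 r^2 times it, then the intrinsics apply), "position" and "attitude" of the camera in the world. Camera axes: x right, y down, z forward; pixel columns grow to the right and rows downward; lengths in m; the calibration is good to about 2 mm. A picture is of the moment at which its call begins. There is no depth.
- order.sign_off(): hands the job in; it is judged then, once.
The state is a dict: "t": time; "joint_pos": joint angles; "joint_vel": joint speeds; "joint_efforts": joint torques, N m; "tcp_pos": TCP position; "tcp_rot": TCP orientation; "ft_force": force on the tool from outside, world axes, zero at the start; "torque": the same for the moment, N m; "gripper_width": finger opening in m; "gripper_force": force on a finger pad.
Only numpy, scipy, OpenCV 4.12 (cv2) and the standard library are available. Lean on these libraries where they do the work, as an engineer would, in place of code of your own. Each camera call takes 0.05 s, during which the arm holds its last target. There are 200 camera calls.

## Working session

There is one attempt and no reset: what is moved stays moved. The work goes in short steps, Python scripts to look and compute and a shell command to move; the robot and the scene stay as the last step left them, time stands still between calls to the robot, and variables do not carry over. Pictures are saved under pics/ and viewed, at most 14 in all, crops included, and the job is handed in when it is done.

```bash
mkdir -p pics
python3 - <<'E'
from station import readout, eyes
import cv2
o=readout.get_obs(); print({k:o[k] for k in('t','tcp_pos','tcp_rot','gripper_width')})
for n in('scene','top'):
    c=eyes.capture(n); cv2.imwrite(f'pics/{n}0.png',c['frame']); print(n,{k:c[k] for k in c if k!='frame'})
E
```

```text
{'t': 0.0, 'tcp_pos': array([0.25611202, 0.56942346, 0.23004477]), 'tcp_rot': array([-3.51336574e-04,  2.09821251e-01,  9.77739209e-01, -9.78536238e-04]), 'gripper_width': 0.08557140913962626}
scene {'fx': 464.3589302088027, 'fy': 464.3589302088027, 'cx': 276.52057048204057, 'cy': 214.26026221108958, 'k1': 0.0009467522184730416, 'position': array([0.98467983, 0.5569508 , 0.86710073]), 'attitude': array([-0.13320695,  0.35299745,  0.86413607, -0.33304289])}
top {'fx': 382.8306879099632, 'fy': 382.8306879099632, 'cx': 278.6722389216845, 'cy': 207.49111372637867, 'k1': -0.0015306183009771057, 'position': array([ 0.38651427, -0.00933593,  1.03191098]), 'attitude': array([-0.04722801,  0.71447211, -0.69739426,  0.03066533])}
```

View pics/top0.png

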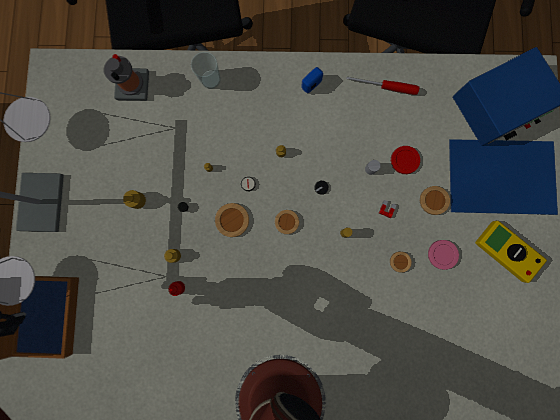

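View pics/scene0.png

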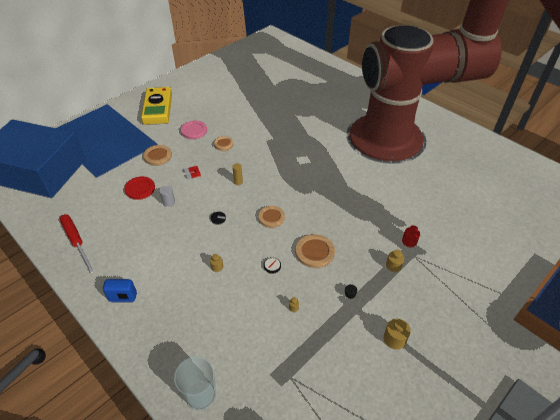

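```bash
cat > h.py <<'E'
import cv2, numpy as np
from scipy.spatial.transform import Rotation as R
def rot(c): return R.from_quat(np.asarray(c['attitude']),scalar_first=True)
def ray(c,uv,z):
    d=np.array([(uv[0]-c['cx'])/c['fx'],(uv[1]-c['cy'])/c['fy']]); s=d.copy()
    for _ in range(5): s=d/(1+c['k1']*(s@s))
    v=rot(c).apply([*s,1]); p=np.asarray(c['position']); return p+v*(z-p[2])/v[2]
def proj(c,p):
    q=rot(c).inv().apply(np.asarray(p)-c['position']); s=q[:2]/q[2]; s=s*(1+c['k1']*(s@s))
    return np.array([s[0]*c['fx']+c['cx'],s[1]*c['fy']+c['cy']])
def blob(c,uv,rad=30,sat=90,hue=(8,32),vmin=40):
    hsv=cv2.cvtColor(c['frame'],cv2.COLOR_BGR2HSV)
    m=cv2.inRange(hsv,(hue[0],sat,vmin),(hue[1],255,255))
    m=cv2.morphologyEx(m,cv2.MORPH_CLOSE,np.ones((3,3)))
    w=np.zeros_like(m); cv2.circle(w,(int(uv[0]),int(uv[1])),rad,255,-1); m&=w
    cs,_=cv2.findContours(m,cv2.RETR_EXTERNAL,cv2.CHAIN_APPROX_NONE)
    k=max(cs,key=cv2.contourArea); return k
E
python3 - <<'E'
from station import eyes
from h import *
T=eyes.capture('top');S=eyes.capture('scene')
W=dict(xl=((134,199),(397,334),.031),l=((172,256),(396,261),.025),m=((281,151),(217,262),.021),s=((208,167),(294,304),.018),cb=((347,232),(238,174),.029))
D=dict(xl=((233,220),(315,250)),l=((288,222),(271,216)),m=((435,200),(157,155)),s=((401,262),(224,143)))
for n,(a,b,z) in W.items():
    o=[]
    for c,p in((T,a),(S,b)):
        k=blob(c,p,22); x,y,w,h=cv2.boundingRect(k); o+=[(x,y,w,h),ray(c,(x+w/2-.5,y+h/2-.5),z)[:2].round(3)]
    print(n,*o)
for n,(a,b) in D.items():
    o=[]
    for c,p in((T,a),(S,b)):
        k=blob(c,p,28,60); pts=np.array([ray(c,q[0],.012)[:2] for q in k],np.float32); e,r=cv2.minEnclosingCircle(pts); o+=[np.round(e,3),round(2*r,3)]
    print('stand',n,*o)
print('red',ray(T,(177,288),.025),'steel',ray(T,(373,167),.022),'pans z.2',ray(T,(25,118),.2),ray(T,(12,280),.2))
f=T['frame'][100:310,110:480]; cv2.imwrite('pics/crop1.png',cv2.resize(f,(740,420),interpolation=cv2.INTER_CUBIC))
E
```

```text
xl (123, 190, 23, 19) [0.511 0.401] (384, 319, 27, 30) [0.513 0.407]
l (164, 249, 17, 14) [0.364 0.293] (386, 250, 19, 22) [0.366 0.297]
m (276, 145, 10, 12) [0.653 0.015] (210, 254, 13, 18) [0.653 0.017]
s (204, 163, 9, 9) [0.604 0.21 ] (289, 297, 10, 15) [0.604 0.213]
cb (340, 228, 13, 10) [ 0.436 -0.162] (233, 163, 10, 22) [ 0.432 -0.162]
stand xl [0.464 0.142] 0.093 [0.465 0.145] 0.098
stand l [ 0.462 -0.006] 0.067 [ 0.463 -0.003] 0.074
stand m [ 0.528 -0.398] 0.082 [ 0.532 -0.395] 0.088
stand s [ 0.363 -0.307] 0.057 [ 0.364 -0.303] 0.066
red [0.28088869 0.27490309 0.025     ] steel [ 0.61260554 -0.23348005  0.022     ] pans z.2 [0.67040864 0.59528607 0.2       ] [0.30628216 0.5877409  0.2       ]
```

View pics/crop1.png

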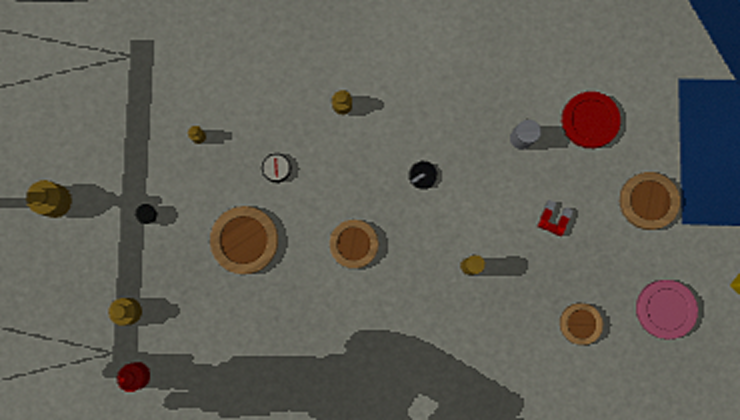

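Candidates by pixel in the top view:
- **Weights:** XL (134,199), L (172,256), M (281,151), S (208,167). The red look-alike at (177,288) is out. The plain brass (347,232) and steel (373,167) cylinders stay.
- **Stands by diameter:** (233,220) is 92 mm, so XL. (435,200) is about 80 mm, so L. (288,222) is about 67 mm, so M. (401,262) is about 57 mm, so S. The pink (444,254) and red (405,160) discs are out.

The crop confirms these choices. Before moving, I'll check what is near the gripper, because the balance stands on that side.

Run:
```python
from station import eyes
from h import *
c=eyes.capture('wrist'); cv2.imwrite('pics/w0.png',c['frame']); print({k:c[k] for k in c if k!='frame'})
T=eyes.capture('top'); print(proj(T,(.256,.569,.23)),proj(T,(.256,.569,.33)))
```

```text
{'fx': 293.8171710316953, 'fy': 293.8171710316953, 'cx': 276.75450155452324, 'cy': 206.68717670968877, 'k1': -0.03613355160244633, 'position': array([0.19168235, 0.59905928, 0.37290682]), 'attitude': array([0.11811166, 0.83138852, 0.53763685, 0.07608798])}
[  8.10200025 305.85309428] [-31.5761075  313.79255607]
```

View pics/w0.png

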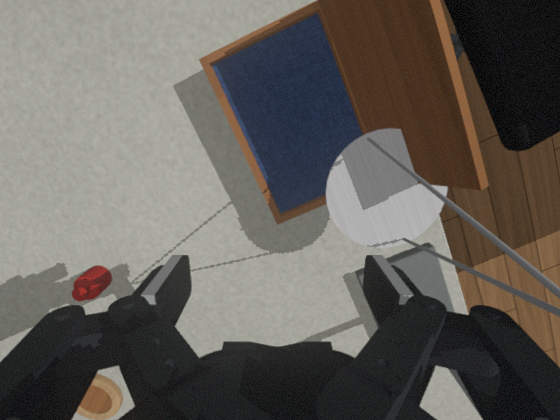

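The wrist view shows the right finger, around (390,270), close to the balance pan's strings at (450,230). I'll move off toward -y first, then ahead to a viewpoint over the XL weight.

```bash
python3 -m jog '[[[0,0,0],[0,-1,0],1],[[0,0,0],[0,-1,0],1],[[0,0,0],[0.95,-0.3,0],1],[[0,0,0],[0.95,-0.3,0],1],[[0,0,0],[0.95,-0.3,0],1],[[0,0,0],[0.95,-0.3,0],1],[[0,0,0],[0.95,-0.3,0],1],[[0,0,0],[0.95,-0.3,0],1],[[0,0,0],[0.95,-0.3,0],1],[[0,0,0],[0,0,0],1]]' 60
cat > look.py <<'E'
# look.py kind x y z : wrist measurement of the brass/wood blob nearest expected point
import sys
from station import eyes,readout
from h import *
kind=sys.argv[1]; p=np.array([float(a) for a in sys.argv[2:5]])
c=eyes.capture('wrist'); o=readout.get_obs(); uv=proj(c,p)
cv2.imwrite(f"pics/look_{o['t']:.2f}.png",c['frame'])
print('tcp',o['tcp_pos'].round(4),'w',round(o['gripper_width'],4),'exp px',uv.round(0))
if kind=='w':
    k=blob(c,uv,55); x,y,w,h=cv2.boundingRect(k); q=ray(c,(x+w/2-.5,y+h/2-.5),p[2]); print('box',(x,y,w,h),q.round(4)); 
else:
    k=blob(c,uv,70,60); pts=np.array([ray(c,a[0],p[2])[:2] for a in k],np.float32); e,r=cv2.minEnclosingCircle(pts); q=np.array([*e,p[2]]); print('circ',np.round(e,4),'d',round(2*r,4))
print('go xy /40mm',((q-o['tcp_pos'])[:2]/.04).round(2))
E
python3 look.py w .512 .404 .031
```

```text
t: 1.13
tcp_pos: [0.5281, 0.4027, 0.2306]
tcp_rot: [0.001, 0.213, 0.977, -0.001]
ft_force: [-0.7, -0.4, -0.6]
gripper_width: 0.0856
gripper_force: 0.0
tcp [0.5254 0.4041 0.2306] w 0.0854 exp px [272. 171.]
box (253, 149, 39, 42) [0.5108 0.4049 0.031 ]
go xy /40mm [-0.36  0.02]
```

```bash
python3 -m jog '[[[0,0,0],[-0.36,0.02,0],1],[[0,0,0],[0,0,-0.8],1],[[0,0,0],[0,0,-0.8],1],[[0,0,0],[0,0,-0.8],1],[[0,0,0],[0,0,-0.8],1],[[0,0,0],[0,0,-0.8],1],[[0,0,0],[0,0,-0.7],1],[[0,0,0],[0,0,-0.4],1],[[0,0,0],[0,0,-0.2],1],[[0,0,0],[0,0,0],1]]'
```

```text
t: 2.02
tcp_pos: [0.5057, 0.4062, 0.0168]
tcp_rot: [-0.002, 0.209, 0.978, -0.002]
ft_force: [-0.4, -0.8, -0.7]
gripper_width: 0.0852
gripper_force: 0.0
```

```bash
python3 -m jog '[[[0,0,0],[0.12,0,-0.05],1],[[0,0,0],[0,0,0],1],[[0,0,0],[0,0,0],0.3],[[0,0,0],[0,0,0],-1],[[0,0,0],[0,0,0],-1],[[0,0,0],[0,0,0],-1],[[0,0,0],[0,0,0],-1],[[0,0,0],[0,0,0],-1],[[0,0,0],[0,0,0],-1]]' 70
```

```text
t: 2.77
tcp_pos: [0.5135, 0.4068, 0.0188]
tcp_rot: [0.001, 0.21, 0.978, 0.0]
ft_force: [-0.5, -2.5, 5.7]
gripper_width: 0.0441
gripper_force: 72.8
```

```bash
python3 -m jog '[[[0,0,0],[0,0,0.5],-1],[[0,0,0],[0,0,0.9],-1],[[0,0,0],[0,0,0.9],-1],[[0,0,0],[0,0,0.9],-1],[[0,0,0],[0,-0.7,0.3],-1],[[0,0,0],[0,-0.9,0],-1],[[0,0,0],[0,-0.9,0],-1],[[0,0,0],[0,-0.9,0],-1],[[0,0,0],[0,-0.6,0],-1],[[0,0,0],[0,0,0],-1]]'; python3 look.py s .4645 .1435 .012
```

```text
t: 3.6
tcp_pos: [0.5114, 0.2423, 0.1548]
tcp_rot: [-0.001, 0.212, 0.977, -0.002]
ft_force: [0.0, 0.5, -6.7]
gripper_width: 0.044
gripper_force: 73.6
tcp [0.5116 0.2445 0.1552] w 0.0441 exp px [168. 194.]
circ [0.4635 0.1443] d 0.0938
go xy /40mm [-1.2  -2.51]
```

```bash
ls -t pics | head -1; cp pics/$(ls -t pics | head -1) pics/v1.png
```

```text
look_3.65.png
```

View pics/v1.png

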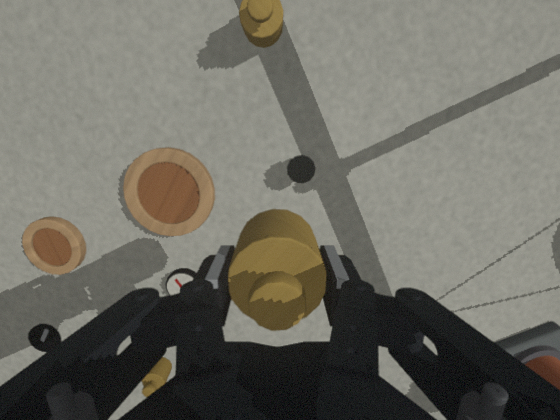

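The picture shows the XL weight held upright between the pads at (277,265) and its stand at (168,192). I'll move over it and lower.

```bash
python3 -m jog '[[[0,0,0],[-0.4,-0.8,0],-1],[[0,0,0],[-0.4,-0.8,0],-1],[[0,0,0],[-0.4,-0.7,0],-1],[[0,0,0],[0,-0.2,-0.2],-1],[[0,0,0],[0,0,-0.6],-1],[[0,0,0],[0,0,-0.7],-1],[[0,0,0],[0,0,-0.6],-1],[[0,0,0],[0,0,-0.4],-1],[[0,0,0],[0,0,-0.2],-1],[[0,0,0],[0,0,0],-1]]'
```

```text
t: 4.48
tcp_pos: [0.4625, 0.1471, 0.0462]
tcp_rot: [-0.003, 0.209, 0.978, -0.001]
ft_force: [-0.7, -0.2, -6.8]
gripper_width: 0.044
gripper_force: 74.8
```

```bash
python3 -m jog '[[[0,0,0],[0.03,-0.07,-0.15],-1],[[0,0,0],[0,0,-0.15],-1],[[0,0,0],[0,0,-0.1],-1],[[0,0,0],[0,0,-0.06],-1],[[0,0,0],[0,0,0],-1]]'
```

```text
t: 4.9
tcp_pos: [0.4659, 0.1439, 0.0307]
tcp_rot: [-0.0, 0.21, 0.978, -0.0]
ft_force: [-0.0, 0.0, -5.1]
gripper_width: 0.0444
gripper_force: 74.8
```

```bash
python3 -m jog '[[[0,0,0],[0,0,-0.05],-1],[[0,0,0],[0,0,-0.05],-1],[[0,0,0],[0,0,0],-1]]'
```

```text
t: 5.15
tcp_pos: [0.4667, 0.144, 0.0278]
tcp_rot: [0.0, 0.21, 0.978, 0.0]
ft_force: [-0.3, 0.1, -1.7]
gripper_width: 0.0443
gripper_force: 75.3
```

```bash
python3 -m jog '[[[0,0,0],[0,0,-0.03],-1],[[0,0,0],[0,0,0],-1],[[0,0,0],[0,0,0],-0.1],[[0,0,0],[0,0,0],0.2],[[0,0,0],[0,0,0],0.5],[[0,0,0],[0,0,0],0.8],[[0,0,0],[0,0,0],0.8],[[0,0,0],[0,0,0],0.8],[[0,0,0],[0,0,0],0.8]]'
```

```text
t: 5.9
tcp_pos: [0.4662, 0.1439, 0.0257]
tcp_rot: [0.0, 0.21, 0.978, 0.0]
ft_force: [1.1, -0.2, 0.1]
gripper_width: 0.0766
gripper_force: 0.0
```

```bash
python3 -m jog '[[[0,0,0],[0,0,0.4],0.9],[[0,0,0],[0,0,0.9],1],[[0,0,0],[0,0,0.9],1],[[0,0,0],[0,0,0.9],1],[[0,0,0],[-0.2,0.4,0.8],1],[[0,0,0],[-0.5,0.8,0.3],1],[[0,0,0],[-0.5,0.8,0],1],[[0,0,0],[-0.5,0.8,0],1],[[0,0,0],[-0.3,0.8,0],1],[[0,0,0],[0,0,0],1]]'; python3 look.py w .365 .295 .025; cp pics/$(ls -t pics | head -1) pics/v2.png
python3 - <<'E'
from h import *
from station import eyes
T=eyes.capture('top'); k=blob(T,proj(T,(.465,.144,.04)),11,90); print(cv2.boundingRect(k))
E
```

```text
t: 6.73
tcp_pos: [0.3836, 0.292, 0.194]
tcp_rot: [-0.0, 0.207, 0.978, 0.001]
ft_force: [0.3, -0.3, -0.4]
gripper_width: 0.085
gripper_force: 0.0
tcp [0.3847 0.29   0.1938] w 0.0856 exp px [272. 173.]
box (255, 155, 33, 36) [0.3641 0.2948 0.025 ]
go xy /40mm [-0.51  0.12]
(218, 207, 23, 23)
```

View pics/v2.png

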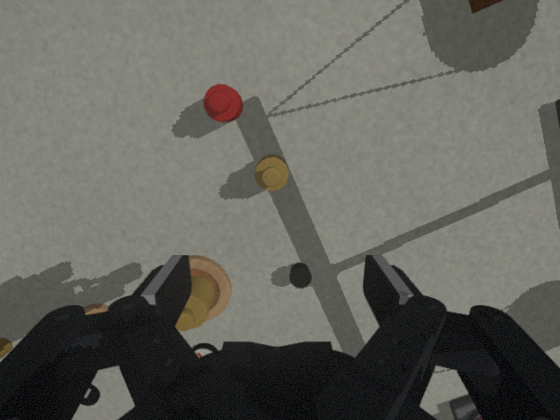

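The picture shows the XL weight upright in its stand at (195,290). The L weight is at (271,173) and the red look-alike at (222,102), clear of the fingers' line. I'll descend on L.

```bash
python3 -m jog '[[[0,0,0],[-0.5,0.11,0],0.8],[[0,0,0],[0,0,-0.8],0.8],[[0,0,0],[0,0,-0.8],0.8],[[0,0,0],[0,0,-0.8],0.8],[[0,0,0],[0,0,-0.8],0.8],[[0,0,0],[0,0,-0.7],0.8],[[0,0,0],[0,0,-0.4],0.8],[[0,0,0],[0,0,-0.2],0.8],[[0,0,0],[0,0,0],0.8],[[0,0,0],[0,0,0],0.8]]'
```

```text
t: 7.67
tcp_pos: [0.3668, 0.2919, 0.0141]
tcp_rot: [0.0, 0.21, 0.978, 0.0]
ft_force: [0.5, 0.4, 0.9]
gripper_width: 0.0769
gripper_force: 0.0
```

```bash
python3 -m jog '[[[0,0,0],[-0.05,0.06,-0.03],0.6],[[0,0,0],[0,0,0],0.2],[[0,0,0],[0,0,0],-0.2],[[0,0,0],[0,0,0],-1],[[0,0,0],[0,0,0],-1],[[0,0,0],[0,0,0],-1],[[0,0,0],[0,0,0],-1],[[0,0,0],[0,0,0],-1],[[0,0,0],[0,0,0],-1]]' 50
python3 -c "
from station import readout;print(readout.get_obs()['tcp_pos'])"
```

```text
t: 8.42
tcp_pos: [0.365, 0.2953, 0.0139]
tcp_rot: [0.001, 0.21, 0.978, 0.001]
ft_force: [-1.0, -0.9, 6.0]
gripper_width: 0.0346
gripper_force: 50.3
[0.364954   0.29528954 0.01387384]
```

```bash
python3 -m jog '[[[0,0,0],[0,0,0.5],-1],[[0,0,0],[0,0,0.9],-1],[[0,0,0],[0,0,0.9],-1],[[0,0,0],[0,0,0.9],-1],[[0,0,0],[0.2,-0.6,0.7],-1],[[0,0,0],[0.28,-0.9,0],-1],[[0,0,0],[0.28,-0.9,0],-1],[[0,0,0],[0.28,-0.9,0],-1],[[0,0,0],[0.28,-0.9,0],-1],[[0,0,0],[0.28,-0.9,0],-1]]' && python3 -m jog '[[[0,0,0],[0.28,-0.9,0],-1],[[0,0,0],[0.28,-0.9,0],-1],[[0,0,0],[0.28,-0.9,0],-1],[[0,0,0],[0.28,-0.9,0],-1],[[0,0,0],[0.28,-0.9,0],-1],[[0,0,0],[0.28,-0.9,0],-1],[[0,0,0],[0.28,-0.9,0],-1],[[0,0,0],[0.28,-0.9,0],-1],[[0,0,0],[0.28,-0.9,0],-1],[[0,0,0],[0.1,-0.4,0],-1]]'; python3 look.py s .530 -.397 .012; cp pics/$(ls -t pics | head -1) pics/v3.png
```

```text
t: 9.25
tcp_pos: [0.4275, 0.0891, 0.1677]
tcp_rot: [-0.0, 0.21, 0.978, -0.0]
ft_force: [0.2, -0.1, -2.5]
gripper_width: 0.0343
gripper_force: 51.2
t: 10.08
tcp_pos: [0.5329, -0.253, 0.1674]
tcp_rot: [-0.0, 0.211, 0.977, -0.001]
ft_force: [-0.5, -0.3, -2.8]
gripper_width: 0.0344
gripper_force: 51.0
tcp [ 0.5331 -0.2542  0.1676] w 0.0343 exp px [156. 243.]
circ [ 0.5295 -0.3969] d 0.0814
go xy /40mm [-0.09 -3.57]
```

View pics/v3.png

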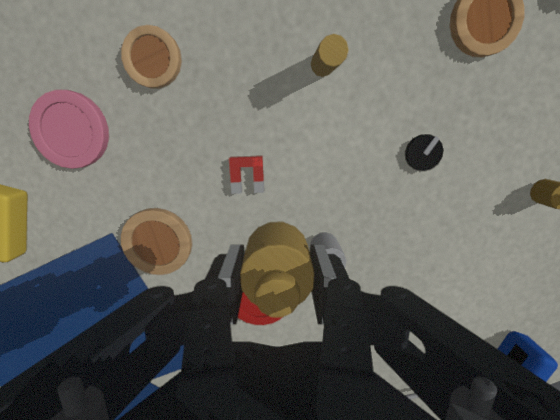

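The picture shows the L weight held upright at (277,265) and the L stand at (156,241). I'll move over it, lower, and open only partway because of the mat beside the stand.

```bash
python3 -m jog '[[[0,0,0],[-0.1,-0.9,0],-1],[[0,0,0],[0,-0.9,0],-1],[[0,0,0],[0,-0.9,0],-1],[[0,0,0],[0,-0.67,0],-1],[[0,0,0],[0,-0.2,-0.4],-1],[[0,0,0],[0,0,-0.8],-1],[[0,0,0],[0,0,-0.8],-1],[[0,0,0],[0,0,-0.7],-1],[[0,0,0],[0,0,-0.4],-1],[[0,0,0],[0,0,-0.1],-1]]' && python3 -m jog '[[[0,0,0],[0,0,0],-1],[[0,0,0],[0,0,-0.05],-1]]'
```

```text
t: 10.97
tcp_pos: [0.5256, -0.3879, 0.034]
tcp_rot: [-0.005, 0.21, 0.978, 0.003]
ft_force: [-0.5, 0.3, -3.9]
gripper_width: 0.034
gripper_force: 51.3
t: 11.13
tcp_pos: [0.5295, -0.3919, 0.0394]
tcp_rot: [0.001, 0.21, 0.978, -0.0]
ft_force: [0.8, 0.5, -2.7]
gripper_width: 0.0343
gripper_force: 51.3
```

```bash
python3 -m jog '[[[0,0,0],[0,-0.12,-0.12],-1],[[0,0,0],[0,0,-0.12],-1],[[0,0,0],[0,0,-0.06],-1],[[0,0,0],[0,0,-0.05],-1],[[0,0,0],[0,0,-0.03],-1],[[0,0,0],[0,0,0],-1]]'
```

```text
t: 11.63
tcp_pos: [0.5288, -0.3968, 0.0231]
tcp_rot: [-0.0, 0.21, 0.978, 0.0]
ft_force: [-0.7, -0.6, -2.9]
gripper_width: 0.0345
gripper_force: 51.5
```

```bash
python3 -m jog '[[[0,0,0],[0,0,-0.03],-1],[[0,0,0],[0,0,0],-1]]'; python3 -m jog '[[[0,0,0],[0,0,-0.03],-1],[[0,0,0],[0,0,0],-1]]'
```

```text
t: 11.8
tcp_pos: [0.529, -0.397, 0.023]
tcp_rot: [0.0, 0.21, 0.978, -0.0]
ft_force: [-1.6, 1.9, 0.9]
gripper_width: 0.0342
gripper_force: 51.8
t: 11.97
tcp_pos: [0.5291, -0.3971, 0.0229]
tcp_rot: [-0.0, 0.21, 0.978, -0.0]
ft_force: [-4.3, 3.1, 7.4]
gripper_width: 0.0338
gripper_force: 52.4
```

Contact is made, so I'll release.

```bash
python3 -m jog '[[[0,0,0],[0,0,0.03],-1],[[0,0,0],[0,0,0],-0.1],[[0,0,0],[0,0,0],0.1],[[0,0,0],[0,0,0],0.3],[[0,0,0],[0,0,0],0.4],[[0,0,0],[0,0,0],0.4],[[0,0,0],[0,0,0],0.4],[[0,0,0],[0,0,0],0.4]]' && python3 -m jog '[[[0,0,0],[0,0,0.4],0.4],[[0,0,0],[0,0,0.9],0.4],[[0,0,0],[0,0,0.9],0.4],[[0,0,0],[0,0,0.9],0.4],[[0,0,0],[0,0.4,0.7],0.6],[[0,0,0],[0.25,0.9,0],0.6],[[0,0,0],[0.25,0.9,0],0.6],[[0,0,0],[0.25,0.9,0],0.6],[[0,0,0],[0.25,0.9,0],0.6],[[0,0,0],[0.25,0.9,0],0.6]]'; python3 look.py s .530 -.397 .012; cp pics/$(ls -t pics | head -1) pics/v4.png
```

```text
t: 12.63
tcp_pos: [0.5289, -0.3969, 0.022]
tcp_rot: [0.0, 0.21, 0.978, 0.0]
ft_force: [-0.0, 0.6, 0.5]
gripper_width: 0.0597
gripper_force: 0.0
t: 13.47
tcp_pos: [0.579, -0.1992, 0.1743]
tcp_rot: [0.0, 0.21, 0.978, -0.0]
ft_force: [0.3, 0.9, -0.1]
gripper_width: 0.0681
gripper_force: 0.0
tcp [ 0.5805 -0.193   0.1741] w 0.0684 exp px [ 96. 223.]
circ [ 0.5309 -0.4013] d 0.0937
go xy /40mm [-1.24 -5.21]
```

View pics/v4.png

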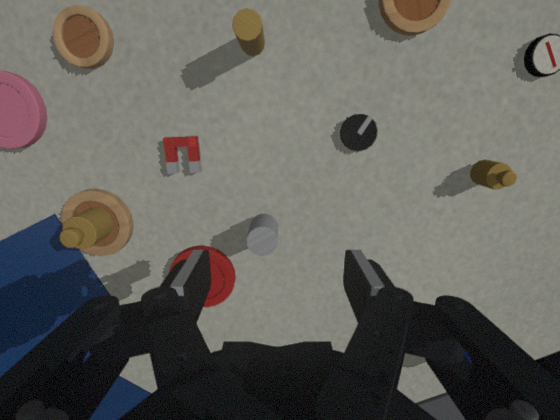

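The picture shows L standing in its stand at (95,222), with the steel cylinder at (262,235) undisturbed. M is next.

```bash
python3 -m jog '[[[0,0,0],[0.4,0.9,0],0.6],[[0,0,0],[0.4,0.9,0],0.6],[[0,0,0],[0.4,0.9,0],0.6],[[0,0,0],[0.4,0.9,0],0.6],[[0,0,0],[0.3,0.9,0],0.6],[[0,0,0],[0.2,0.6,0],0.6],[[0,0,0],[0,0,0],0.6]]'; python3 look.py w .653 .016 .021
```

```text
t: 14.1
tcp_pos: [0.6638, 0.0077, 0.174]
tcp_rot: [0.0, 0.207, 0.978, 0.001]
ft_force: [-0.6, -0.2, -0.3]
gripper_width: 0.0681
gripper_force: 0.0
tcp [0.6632 0.0054 0.1739] w 0.0684 exp px [279. 181.]
box (266, 167, 27, 29) [0.6534 0.0156 0.021 ]
go xy /40mm [-0.25  0.26]
```

```bash
python3 -m jog '[[[0,0,0],[-0.25,0.26,0],0.6],[[0,0,0],[0,0,-0.8],0.6],[[0,0,0],[0,0,-0.8],0.6],[[0,0,0],[0,0,-0.8],0.6],[[0,0,0],[0,0,-0.7],0.6],[[0,0,0],[0,0,-0.5],0.6],[[0,0,0],[0,0,-0.3],0.6],[[0,0,0],[0,0,-0.1],0.6],[[0,0,0],[0,0,0],0.6],[[0,0,0],[0,0,0],0.6]]'
```

```text
t: 14.98
tcp_pos: [0.6539, 0.0129, 0.0156]
tcp_rot: [0.001, 0.21, 0.978, 0.0]
ft_force: [-0.1, 0.5, -0.1]
gripper_width: 0.0682
gripper_force: 0.0
```

```bash
python3 -m jog '[[[0,0,0],[0,0.07,-0.08],0.3],[[0,0,0],[0,0,0],0],[[0,0,0],[0,0,0],-0.3],[[0,0,0],[0,0,0],-1],[[0,0,0],[0,0,0],-1],[[0,0,0],[0,0,0],-1],[[0,0,0],[0,0,0],-1],[[0,0,0],[0,0,0],-1],[[0,0,0],[0,0,0],-1]]' 40
```

```text
t: 15.73
tcp_pos: [0.6537, 0.0164, 0.0121]
tcp_rot: [0.001, 0.21, 0.978, 0.0]
ft_force: [-1.4, 0.0, 4.6]
gripper_width: 0.0264
gripper_force: 39.8
```

```bash
python3 -m jog '[[[0,0,0],[0,0,0.5],-1],[[0,0,0],[0,0,0.9],-1],[[0,0,0],[0,0,0.9],-1],[[0,0,0],[0,0,0.9],-1],[[0,0,0],[-0.5,-0.1,0.3],-1],[[0,0,0],[-0.9,-0.2,0],-1],[[0,0,0],[-0.9,-0.2,0],-1],[[0,0,0],[-0.8,0,0],-1],[[0,0,0],[0,0,0],-1]]'; python3 look.py s .4625 -.0045 .012; cp pics/$(ls -t pics | head -1) pics/v5.png
```

```text
t: 16.48
tcp_pos: [0.5219, -0.0032, 0.1471]
tcp_rot: [-0.004, 0.21, 0.978, -0.0]
ft_force: [0.4, 0.5, -3.0]
gripper_width: 0.0264
gripper_force: 39.7
tcp [ 0.5249 -0.0034  0.1484] w 0.0268 exp px [249. 143.]
circ [ 0.4624 -0.0054] d 0.0654
go xy /40mm [-1.56 -0.05]
```

View pics/v5.png

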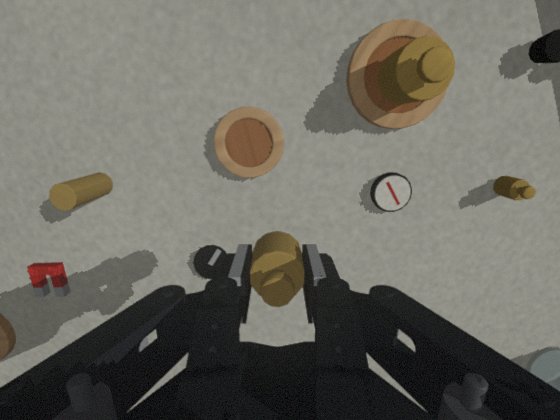

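The picture shows M held upright at (277,268), its stand at (249,142), and XL seated at (415,70).

```bash
python3 -m jog '[[[0,0,0],[-0.7,0,0],-1],[[0,0,0],[-0.6,-0.05,0],-1],[[0,0,0],[-0.27,0,-0.3],-1],[[0,0,0],[0,0,-0.7],-1],[[0,0,0],[0,0,-0.7],-1],[[0,0,0],[0,0,-0.6],-1],[[0,0,0],[0,0,-0.4],-1],[[0,0,0],[0,0,-0.2],-1],[[0,0,0],[0,0,0],-1],[[0,0,0],[0,0,0],-1]]'
```

```text
t: 17.37
tcp_pos: [0.4666, -0.0057, 0.0351]
tcp_rot: [0.0, 0.21, 0.978, 0.0]
ft_force: [-0.3, 0.5, -1.4]
gripper_width: 0.0262
gripper_force: 39.8
```

```bash
python3 -m jog '[[[0,0,0],[-0.1,0,-0.12],-1],[[0,0,0],[0,0,-0.1],-1],[[0,0,0],[0,0,-0.06],-1],[[0,0,0],[0,0,-0.04],-1],[[0,0,0],[0,0,0],-1]]'; python3 -m jog '[[[0,0,0],[0,0,-0.03],-1],[[0,0,0],[0,0,0],-1]]'
```

```text
t: 17.78
tcp_pos: [0.4619, -0.0056, 0.022]
tcp_rot: [-0.0, 0.21, 0.978, -0.0]
ft_force: [-0.2, -0.8, -1.9]
gripper_width: 0.0263
gripper_force: 39.8
t: 17.95
tcp_pos: [0.4624, -0.0057, 0.0212]
tcp_rot: [0.0, 0.21, 0.978, 0.0]
ft_force: [1.2, -1.0, -0.9]
gripper_width: 0.0259
gripper_force: 39.9
```

```bash
python3 -m jog '[[[0,0,0],[0,0,-0.02],-1],[[0,0,0],[0,0,0],-1]]'; python3 -m jog '[[[0,0,0],[0,0,0],-0.2],[[0,0,0],[0,0,0],0],[[0,0,0],[0,0,0],0.2],[[0,0,0],[0,0,0],0.2],[[0,0,0],[0,0,0],0.2],[[0,0,0],[0,0,0],0.2],[[0,0,0],[0,0,0],0.2]]'
```

```text
t: 18.12
tcp_pos: [0.4624, -0.0057, 0.0211]
tcp_rot: [-0.0, 0.21, 0.978, -0.0]
ft_force: [-2.7, 1.5, 4.5]
gripper_width: 0.0269
gripper_force: 40.5
t: 18.7
tcp_pos: [0.462, -0.0056, 0.02]
tcp_rot: [-0.0, 0.21, 0.978, 0.0]
ft_force: [0.4, -0.6, 0.2]
gripper_width: 0.0507
gripper_force: 0.0
```

Now to S at (.604,.212), looking from about (.615,.19).

```bash
python3 -m jog '[[[0,0,0],[0,0,0.4],0.2],[[0,0,0],[0,0,0.9],0.2],[[0,0,0],[0,0,0.9],0.2],[[0,0,0],[0,0,0.9],0.2],[[0,0,0],[0.4,0.4,0.6],0.3],[[0,0,0],[0.7,0.7,0],0.3],[[0,0,0],[0.7,0.7,0],0.3],[[0,0,0],[0.7,0.7,0],0.3],[[0,0,0],[0.7,0.7,0],0.3],[[0,0,0],[0.7,0.7,0],0.3]]' && python3 -m jog '[[[0,0,0],[0.2,0.8,0],0.3],[[0,0,0],[0,0.5,0],0.3],[[0,0,0],[0,0,0],0.3]]'; python3 look.py w .604 .212 .018; cp pics/$(ls -t pics | head -1) pics/v6.png
```

```text
t: 19.53
tcp_pos: [0.6191, 0.152, 0.1678]
tcp_rot: [-0.0, 0.21, 0.978, -0.0]
ft_force: [0.1, -1.7, 0.5]
gripper_width: 0.0557
gripper_force: 0.0
t: 19.78
tcp_pos: [0.6261, 0.206, 0.1675]
tcp_rot: [-0.001, 0.208, 0.978, 0.001]
ft_force: [-0.8, 0.6, 0.0]
gripper_width: 0.055
gripper_force: 0.0
tcp [0.6259 0.2041 0.1675] w 0.0557 exp px [273. 172.]
box (264, 163, 20, 22) [0.6056 0.2122 0.018 ]
go xy /40mm [-0.51  0.2 ]
```

View pics/v6.png

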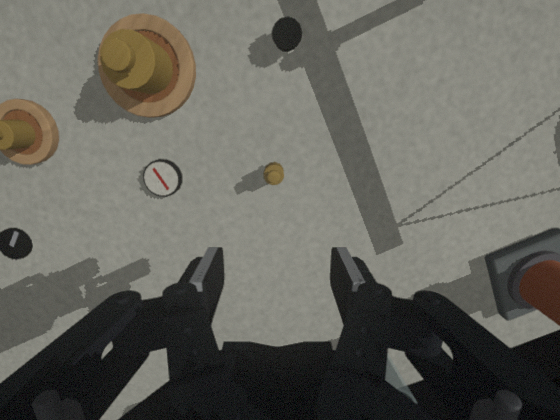

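M stands in its stand at (25,132) and S is at (273,174). I'll descend on S.

```bash
python3 -m jog '[[[0,0,0],[-0.51,0.2,0],0.3],[[0,0,0],[0,0,-0.8],0.3],[[0,0,0],[0,0,-0.8],0.3],[[0,0,0],[0,0,-0.8],0.3],[[0,0,0],[0,0,-0.7],0.3],[[0,0,0],[0,0,-0.4],0.3],[[0,0,0],[0,0,-0.3],0.3],[[0,0,0],[0,0,-0.1],0.3],[[0,0,0],[0,0,0],0.3],[[0,0,0],[0,0,0],0.3]]'
```

```text
t: 20.67
tcp_pos: [0.6066, 0.2102, 0.0135]
tcp_rot: [0.001, 0.21, 0.978, 0.0]
ft_force: [0.3, -0.1, 0.5]
gripper_width: 0.0557
gripper_force: 0.0
```

```bash
python3 -m jog '[[[0,0,0],[0,0.04,-0.08],0],[[0,0,0],[0,0,0],-0.2],[[0,0,0],[0,0,0],-0.4],[[0,0,0],[0,0,0],-1],[[0,0,0],[0,0,0],-1],[[0,0,0],[0,0,0],-1],[[0,0,0],[0,0,0],-1],[[0,0,0],[0,0,0],-1],[[0,0,0],[0,0,0],-1]]' 30
```

```text
t: 21.42
tcp_pos: [0.6063, 0.2122, 0.0099]
tcp_rot: [0.001, 0.21, 0.978, 0.0]
ft_force: [-0.6, 0.4, 5.7]
gripper_width: 0.0193
gripper_force: 29.6
```

```bash
python3 -m jog '[[[0,0,0],[0,0,0.5],-1],[[0,0,0],[0,0,0.9],-1],[[0,0,0],[0,0,0.9],-1],[[0,0,0],[0,0,0.9],-1],[[0,0,0],[-0.2,-0.5,0.6],-1],[[0,0,0],[-0.36,-0.88,0],-1],[[0,0,0],[-0.36,-0.88,0],-1],[[0,0,0],[-0.36,-0.88,0],-1],[[0,0,0],[-0.36,-0.88,0],-1],[[0,0,0],[-0.36,-0.88,0],-1]]' && python3 -m jog '[[[0,0,0],[-0.36,-0.88,0],-1],[[0,0,0],[-0.36,-0.88,0],-1],[[0,0,0],[-0.36,-0.88,0],-1],[[0,0,0],[-0.36,-0.88,0],-1],[[0,0,0],[-0.36,-0.88,0],-1],[[0,0,0],[-0.36,-0.88,0],-1],[[0,0,0],[-0.36,-0.88,0],-1],[[0,0,0],[-0.2,-0.5,0],-1],[[0,0,0],[0,0,0],-1]]'; python3 look.py s .3635 -.305 .012; cp pics/$(ls -t pics | head -1) pics/v7.png
```

```text
t: 22.25
tcp_pos: [0.524, 0.0146, 0.1599]
tcp_rot: [-0.001, 0.21, 0.978, -0.0]
ft_force: [0.8, -0.3, -0.4]
gripper_width: 0.0193
gripper_force: 29.5
t: 23.0
tcp_pos: [0.4149, -0.2535, 0.1602]
tcp_rot: [-0.001, 0.212, 0.977, -0.001]
ft_force: [0.6, 1.4, -1.1]
gripper_width: 0.0201
gripper_force: 29.6
tcp [ 0.4156 -0.2517  0.1601] w 0.0196 exp px [208. 170.]
circ [ 0.3638 -0.3065] d 0.0559
go xy /40mm [-1.3  -1.37]
```

View pics/v7.png

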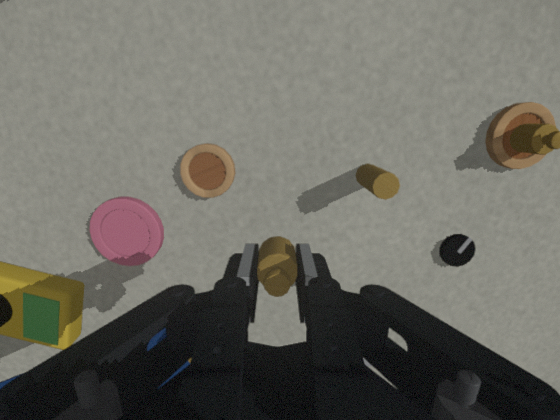

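S is held upright at (277,268) and its stand is at (207,170).

```bash
python3 -m jog '[[[0,0,0],[-0.5,-0.5,0],-1],[[0,0,0],[-0.5,-0.5,0],-1],[[0,0,0],[-0.3,-0.4,-0.3],-1],[[0,0,0],[0,0,-0.7],-1],[[0,0,0],[0,0,-0.8],-1],[[0,0,0],[0,0,-0.7],-1],[[0,0,0],[0,0,-0.5],-1],[[0,0,0],[0,0,-0.2],-1],[[0,0,0],[0,0,0],-1],[[0,0,0],[0,0,0],-1]]'
```

```text
t: 23.88
tcp_pos: [0.3653, -0.306, 0.0332]
tcp_rot: [-0.0, 0.209, 0.978, 0.0]
ft_force: [0.8, -1.0, -1.3]
gripper_width: 0.0196
gripper_force: 29.7
```

```bash
python3 -m jog '[[[0,0,0],[-0.03,0,-0.12],-1],[[0,0,0],[0,0,-0.1],-1],[[0,0,0],[0,0,-0.06],-1],[[0,0,0],[0,0,-0.03],-1],[[0,0,0],[0,0,0],-1]]'; python3 -m jog '[[[0,0,0],[0,0,-0.03],-1],[[0,0,0],[0,0,0],-1]]'
```

```text
t: 24.3
tcp_pos: [0.3636, -0.3065, 0.0205]
tcp_rot: [0.0, 0.21, 0.978, -0.0]
ft_force: [0.4, 0.1, -1.1]
gripper_width: 0.0196
gripper_force: 29.7
t: 24.47
tcp_pos: [0.3636, -0.3065, 0.0193]
tcp_rot: [0.0, 0.21, 0.978, -0.0]
ft_force: [0.1, 0.5, -0.2]
gripper_width: 0.0193
gripper_force: 29.7
```

```bash
python3 -m jog '[[[0,0,0],[0,0,-0.02],-1],[[0,0,0],[0,0,0],-1]]'; python3 -m jog '[[[0,0,0],[0,0,0],-0.3],[[0,0,0],[0,0,0],-0.1],[[0,0,0],[0,0,0],0.1],[[0,0,0],[0,0,0],0.1],[[0,0,0],[0,0,0],0.1],[[0,0,0],[0,0,0],0.1],[[0,0,0],[0,0,0],0.1],[[0,0,0],[0,0,0],0.1]]'; python3 -m jog '[[[0,0,0],[0,0,0.4],0.1],[[0,0,0],[0,0,0.8],0.1],[[0,0,0],[0,0,0.9],0.1],[[0,0,0],[0,0,0.9],0.1],[[0,0,0],[0.6,0.5,0.6],0.1],[[0,0,0],[0.7,0.5,0],0.1],[[0,0,0],[0.4,0.3,0],0.1],[[0,0,0],[0,0,0],0.1],[[0,0,0],[0,0,0],0.1]]'
python3 - <<'E'
from station import eyes
from h import *
c=eyes.capture('wrist')['frame']; t=eyes.capture('top')['frame'][120:300,180:480]
cv2.imwrite('pics/v8.png',np.vstack([cv2.resize(c[40:310],(560,270)),cv2.resize(t,(560,330))]))
E
```

```text
t: 24.63
tcp_pos: [0.3638, -0.3067, 0.0189]
tcp_rot: [0.0, 0.21, 0.978, -0.0]
ft_force: [-0.8, 1.4, 1.4]
gripper_width: 0.0197
gripper_force: 29.9
t: 25.3
tcp_pos: [0.3636, -0.3064, 0.0185]
tcp_rot: [-0.0, 0.21, 0.978, 0.0]
ft_force: [-0.4, -0.6, 0.2]
gripper_width: 0.047
gripper_force: 0.0
t: 26.05
tcp_pos: [0.4319, -0.2539, 0.1624]
tcp_rot: [-0.0, 0.209, 0.978, -0.0]
ft_force: [0.7, -0.3, 0.6]
gripper_width: 0.0469
gripper_force: 0.0
```

View pics/v8.png

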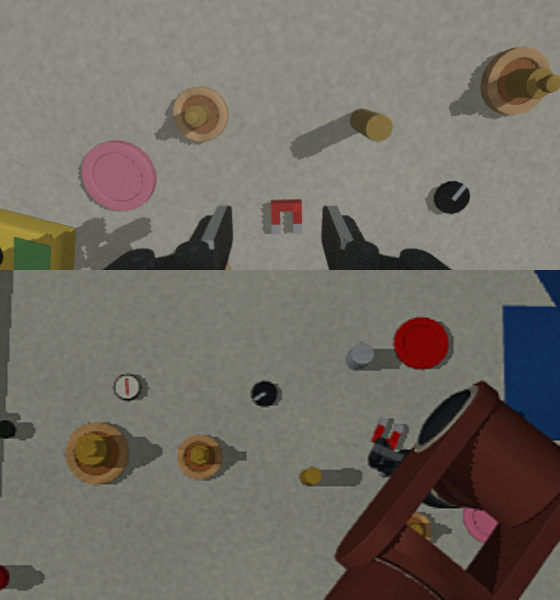

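S stands in its stand at (198,113) in the wrist half. XL at (95,452) and M at (200,457) are seated in the top half, and both plain cylinders are standing. I'll hand it in.

```bash
python3 -c "
from station import order; print(order.sign_off())"
```

```text
the job is handed in; nothing more can be done
None
```

All four knobbed weights are set down in their own stands, placed largest to smallest, both plain cylinders are still standing in their places, and the job is handed in at about 26 s; the sign-off gave no verdict.

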